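# Find the shallow screw cap on the thread gauge and sort the pair

## Robot

A 6-joint arm with a two-finger parallel gripper is mounted at the origin on a cart in front of the work surface, level with it; the furniture and walls round the work are solid. World frame = base frame: x ahead of the robot, y to its left, z up, the work surface at z = 0. Lengths are in m, angles in rad, forces in N, time in s.
With the tool pointing down it reaches from about 0.35 to 0.975 m from the base axis. Payload 4.9 kg.
Tool frame: the origin (TCP) lies on the mounting face of the last link; the fingertips stand 173 mm ahead of it and the grasp point (between the pads) lies 155 mm ahead of it; z points along the fingers, y is the line along which they close (so a half turn about z gives the same grasp; the last joint's range is limited). The gripper opens to 85 mm and grips with 20 to 120 N. Pads are 22 mm wide; open, the fingers measure 114 mm over their backs; the gripper's body (76 mm by 85 mm) begins 54 mm behind the grasp point. The pads swing forward as they close: fully open they stand 13 mm farther back than shut.
Start: joints at [-1.44, 0.053, 1.613, -0, 1.476, -0.119], TCP at [0.155, -0.606, 0.405] pointing down, gripper open.
Joint ranges: [-3.01, 3.01], [-1.01, 2.22], [0.06, 2.58], [-1.02, 4.17], [0.09, 2.62], [-3.14, 3.14]. Speed limits (rad/s): [2.57, 2.57, 3.14, 3.14, 3.14, 3.14].

## Interface

Orientations are given as a rotation vector (axis times angle).
In Python, from station import monitor, eyes, finish_job gives the robot as it stands. The module is installed in compiled form; this text tells all that it offers.
- The arm moves only by the tool step_arm, never from a script. Its argument "commands" is a list of rows, each a list of 3 entries, a list of its own where there are three numbers: the opening in per cent of the stroke, from 0 (shut) to 100 (fully open), then the shift along the tool's x, y, z in mm, then the turn about the tool's z in degrees. In form: [[hand, [x, y, z], yaw], ...]. A call has 1 to 12 rows; each row is the pose to reach, as a shift and turn from the pose commanded when the call began, along the tool's axes at that moment; what a row does not reach only later rows make up. A row lasts 1/8 s, in which the tool goes at most 62.5 mm and 10.7 degrees, less where a joint would pass 70% of its speed; a pose out of reach is approached as far as the arm can. A call with a gripper value outside its range is refused whole. The fingers move at their own pace and stop on an object; "squeeze" is the grip in N (left out, the last holds). Time passes only in rows, so rows that repeat a pose let the fingers close. It gives the time, the measured TCP pose, the force, the opening and the grip force at its end, in the units of the state.
- monitor.get_obs(): the state, without advancing time (a new reading comes with each control period).
- eyes.get_image(name): name is "side" or "top" or "wrist"; returns the picture (384x512x3 uint8, red, green, blue); there is no depth.
- eyes.camera_info(name): a dict with "camera_matrix" (3x3 intrinsics, pixels), "extrinsics" (4x4, takes a point from camera to world coordinates). Camera axes: x right, y down, z forward; pixel columns grow to the right and rows downward; lengths in m; the calibration is good to about 2 mm. A picture is of the moment at which its call begins: read the wrist's pose just before it. camera_info takes no time and is no camera call; for the wrist camera it gives the pose at the moment of the call.
- finish_job(): hands the job in; it is judged then, once.
The state is a dict: "t": time; "q": joint angles; "dq": joint speeds; "effort": joint torques, N m; "tool_pos": TCP position; "tool_rot": TCP orientation; "contact_force": force on the tool from outside, world axes, zero at the start; "wrist_torque": the same for the moment, N m; "opening": finger opening in m; "grip_force": force on a finger pad.
Only numpy, scipy, OpenCV 4.12 (cv2) and the standard library are available. Lean on these libraries where they do the work, as an engineer would, in place of code of your own. Each camera call takes 0.05 s, during which the arm holds its last target. There are 200 camera calls.

## Task

One of the two look-alike steel screw caps standing on the rubber pads is bored too shallow and stops partway down the thread. Screw one of them onto the thread gauge (clockwise) as far as it will go, see whether it turns fully home onto the gauge's shoulder, and unscrew it again; then stand the sound cap, mouth down, in the square tray and the shallow one, mouth down, in the round dish. Do not shove the other things on the bench about.

Things in the scene. Friction and masses are not known exactly. Their poses are not given: they have to be found in the camera images.
- pad_1: Round black rubber pad fixed to the bench, 72 mm across, 3 mm thick; origin: centre of its underside. One screw cap stands on its middle: steel, about 0.2 kg, round with 12 grip flats, 46 mm across, 40 mm tall, closed crown up, open mouth down. Inside, 1 to 5 mm above its rim, are four evenly spaced thread lugs at a turn not told. The caps themselves are not tracked.
- pad_2: The other pad, the same size; the second cap stands on its middle, alike in look (weights vary and tell nothing). Which of the two pads holds the sound cap and which the shallow one changes and is not told; only turning a cap on the gauge shows it.
- gauge: Thread gauge fixed to the bench: grey base plate 90 x 90 x 12 mm with four screw heads (17 mm high), a steel pedestal with a round shoulder 54 mm across, and on it an upright threaded post, 33 mm over the thread, 23 mm at the core, with a plain tapered nose. Origin: centre of the base's underside, z up. How the thread starts are turned about z is not told.
- shoulder (a point): Centre of the shoulder face, on the post's axis, 34 mm above the bench; z up. A sound cap turns down until its rim sits on this face (1.7 to 3.5 rad clockwise from first meeting the thread). The shallow cap stops on the nose with its rim 6 mm above this face, about 1 rad sooner.
- thread_top (a point): Top of the thread, on the post's axis, 20 mm above the shoulder. Right-hand, four-start, 36 mm descent a turn, 1.5 mm slack. A lowered cap meets the thread with its rim 10 to 20 mm above the shoulder, depending on its turn; from there only turning clockwise takes it down; if it catches on a thread end at 17 to 20 mm, turn back about 0.4 rad till it drops, then go on. It lifts off at the turn where it went on, or with its rim over 21 mm up.
- nose_top (a point): Top of the post's nose, 30 mm above the shoulder. The nose tapers from 23 to 14 mm across in its last 5 mm; the cap's lugs leave a 26 mm opening. A cap lifted with its rim 32 mm above the shoulder is clear of the gauge.
- tray: Shallow square aluminium tray, fixed, 140 x 140 mm, walls 4 mm thick and 25 mm high, floor 4 mm thick. Origin: centre of its underside.
- tray_in (a point): Centre of the square tray's inner floor.
- dish: Shallow round dark steel dish, fixed, 150 mm across at the rim and 26 mm high, flat floor 4 mm thick and about 120 mm across. Origin: centre of its underside.
- dish_in (a point): Centre of the round dish's inner floor.
- pliers: Blue-handled pliers, 172 mm long, a bystander lying on the bench; origin at the centre of its underside.
- spark_plug: Spark plug, 80 mm long, a bystander lying on the bench; origin at the centre of its underside.
- bolt_m12: Hexagon bolt, 68 mm long, a bystander lying on the bench; origin at the centre of its underside.
- wood_block: Wooden block, 45 x 110 x 38 mm, a bystander lying on the bench; origin at the centre of its underside.
- screwdriver_amber: Screwdriver with an amber handle, 182 mm long, a bystander lying on the bench; origin at the centre of its underside.

How it is judged:
By the outcome, as a careful person would: the job done as asked, in the order asked, and still so for the second after the job is handed in, with the robot touching nothing.
It also fails if it takes over 72 s, if anything falls off the work surface, if the arm or the gripper's body presses on something with over 40 N, if the wrist force passes 120 N, or if a joint passes its speed limit or range.

## Working session

There is one attempt and no reset: what is moved stays moved. The work goes in short steps, Python scripts to look and compute and a tool call to move; the robot and the scene stay as the last step left them, time stands still between calls to the robot, and variables do not carry over. Pictures are saved under pics/ and viewed, at most 10 in all, crops included, and the job is handed in when it is done.

Besides the shell and the picture viewer there is one more tool, called after "Emit:" in YAML: its name, and indented under it one key for each argument. step_arm: Moves the arm, as the interface text tells. Its arguments: {"type":"object","properties":{"commands":{"type":"array"},"squeeze":{"type":"number"}},"required":["commands"]}

```bash
mkdir -p pics; python3 - <<'E'
from station import monitor, eyes
import cv2,numpy as np
o=monitor.get_obs();print({k:np.round(v,3).tolist() for k,v in o.items()})
for n in("top","side"):
    im=eyes.get_image(n);cv2.imwrite(f"pics/{n}0.png",im[:,:,::-1]);c=eyes.camera_info(n);print(n,c["camera_matrix"],np.round(c["extrinsics"],4))
E
```

```text
{'t': 0.0, 'q': [-1.44, 0.053, 1.614, 0.0, 1.476, -0.119], 'dq': [0.0, 0.0, 0.001, -0.0, 0.001, -0.002], 'effort': [0.002, -39.368, -37.017, -0.0, 0.007, 0.0], 'tool_pos': [0.154, -0.605, 0.403], 'tool_rot': [-3.115, -0.391, 0.0], 'contact_force': [-0.629, -0.586, 0.476], 'wrist_torque': [0.004, 0.01, -0.023], 'grip_force': 0.0, 'opening': 0.086}
top [[360.263811     0.         257.56733844]
 [  0.         360.263811   193.23157627]
 [  0.           0.           1.        ]] [[ 0.0078 -0.9857  0.1681  0.3521]
 [-0.9999 -0.0064  0.0087 -0.0148]
 [-0.0075 -0.1682 -0.9857  1.0871]
 [ 0.      0.      0.      1.    ]]
side [[400.60367035   0.         262.35945331]
 [  0.         400.60367035 192.95531592]
 [  0.           0.           1.        ]] [[ 0.9994  0.002   0.0333  0.4953]
 [-0.0265 -0.5598  0.8282 -1.3021]
 [ 0.0203 -0.8287 -0.5594  0.9509]
 [ 0.      0.      0.      1.    ]]
```

View pics/top0.png

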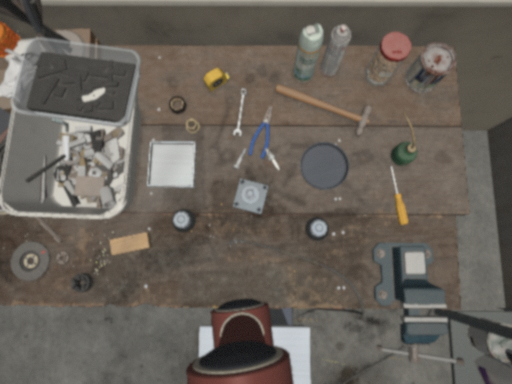

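View pics/side0.png

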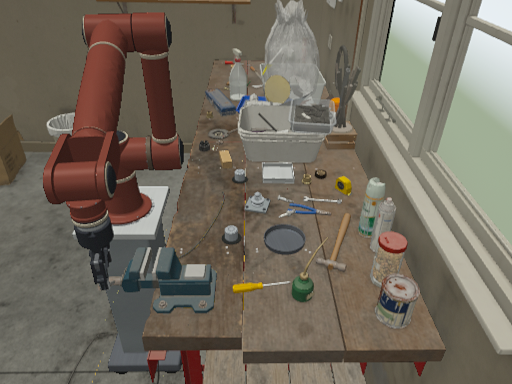

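The top view shows the caps at about (183,219) and (317,229), the gauge at (251,196), the tray at (172,164) and the dish at (324,166). The side view agrees. I'll zoom in to refine these.

```bash
cat > h.py <<'E'
import numpy as np,cv2
from station import monitor,eyes
from scipy.spatial.transform import Rotation as R
def ray(n,u,v,z,c=None):
    c=c or eyes.camera_info(n);K=np.array(c["camera_matrix"]);T=np.array(c["extrinsics"])
    d=T[:3,:3]@np.linalg.solve(K,[u,v,1]);return T[:3,3]+d*(z-T[2,3])/d[2]
def proj(n,p,c=None):
    c=c or eyes.camera_info(n);K=np.array(c["camera_matrix"]);T=np.array(c["extrinsics"])
    q=K@(T[:3,:3].T@(np.array(p)-T[:3,3]));return q[:2]/q[2]
def toolshift(p,yaw=None):
    "mm shift in tool axes to bring TCP to world p"
    o=monitor.get_obs();return np.round(R.from_rotvec(o["tool_rot"]).inv().apply(np.array(p)-o["tool_pos"])*1000,1)
E
python3 - <<'E'
from h import *
for nm,u,v,z in(("cap1",183,219,.043),("cap2",317,229,.043),("gauge",251,195,.034),("tray",172,164,.015),("dish",324,166,.015)):
    print(nm,np.round(ray("top",u,v,z),3))
im=cv2.imread("pics/top0.png")[135:250,140:360];cv2.imwrite("pics/crop.png",cv2.resize(im,None,fx=3.6,fy=3.6,interpolation=cv2.INTER_CUBIC))
E
```

```text
cap1 [0.453 0.211 0.043]
cap2 [ 0.427 -0.178  0.043]
gauge [0.526 0.014 0.034]
tray [0.624 0.258 0.015]
dish [ 0.621 -0.208  0.015]
```

View pics/crop.png

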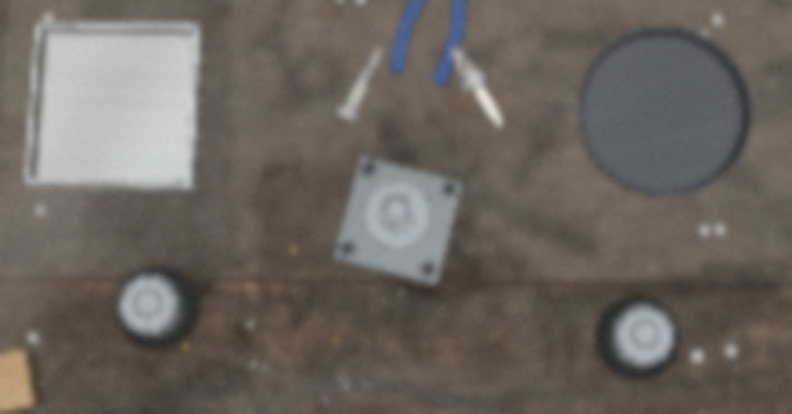

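Refined crop pixels: cap2's crown is at about (319,228), cap1's at (181,219), the nose at (250.6,193.3), the dish at (324.4,165.8) and the tray at (171,164). Next I'll compute the move.

```bash
python3 - <<'E'
from h import *
for nm,u,v,z in(("cap1",180.8,219.2,.043),("cap2",319.2,228,.043),("nose",250.6,193.3,.064),("base",250.6,196.1,.012),("tray",171.1,164.2,.015),("dish",324.4,165.8,.015)):
    print(nm,np.round(ray("top",u,v,z),3))
p=ray("top",319.2,228,.043);p[2]=.34;print(toolshift(p))
c=eyes.camera_info("wrist");o=monitor.get_obs();T=np.array(c["extrinsics"]);Rt=R.from_rotvec(o["tool_rot"]).as_matrix()
print(c["camera_matrix"],np.round(Rt.T@T[:3,:3],3),np.round(Rt.T@(T[:3,3]-o["tool_pos"]),4))
E
```

```text
cap1 [0.452 0.217 0.043]
cap2 [ 0.429 -0.184  0.043]
nose [0.526 0.014 0.064]
base [0.527 0.016 0.012]
tray [0.624 0.261 0.015]
dish [ 0.621 -0.209  0.015]
[ 370.5 -339.8   64.3]
[[281.5064069    0.         260.93928469]
 [  0.         281.5064069  191.69998011]
 [  0.           0.           1.        ]] [[ 0.001 -0.966 -0.259]
 [ 1.     0.001 -0.001]
 [ 0.001 -0.259  0.966]] [0.066  0.0007 0.0311]
```

Emit:
step_arm:
  commands:
    - [100,[31,-28,5],-10]
    - [100,[62,-57,11],-20]
    - [100,[93,-85,16],-30]
    - [100,[124,-113,21],-40]
    - [100,[155,-142,27],-50]
    - [100,[185,-170,32],-60]
    - [100,[216,-198,37],-70]
    - [100,[247,-227,43],-80]
    - [100,[278,-255,48],-90]
    - [100,[309,-283,53],-100]
    - [100,[340,-312,59],-110]
    - [100,[370,-340,64],-120]

```text
t: 1.6
tool_pos: [0.4293, -0.1832, 0.3401]
tool_rot: [-1.211, -2.898, -0.0]
contact_force: [-0.9, 0.5, -0.2]
opening: 0.0857
grip_force: 0.0
```

Emit:
step_arm:
  commands:
    - [100,[0,0,0],-10]
    - [100,[0,0,0],-20]
    - [100,[0,0,0],-30]
    - [100,[0,0,0],-40]
    - [100,[0,0,0],-50]
    - [100,[0,0,0],-60]
    - [100,[0,0,0],-60]

```text
t: 2.48
tool_pos: [0.4288, -0.1846, 0.3403]
tool_rot: [0.388, -3.117, -0.001]
contact_force: [0.3, 1.0, 0.1]
opening: 0.0853
grip_force: 0.0
```

```bash
python3 - <<'E'
from h import *
c=eyes.camera_info("wrist");im=eyes.get_image("wrist");cv2.imwrite("pics/w1.png",im[:,:,::-1])
import pickle;pickle.dump(c,open("w1.pkl","wb"))
o=monitor.get_obs();print(np.round(o["q"],3),np.round(o["tool_pos"],4),np.round(o["tool_rot"],3))
print(proj("wrist",[.429,-.184,.043],c))
E
```

```text
[-0.566 -0.293  2.038  0.     1.398 -2.384] [ 0.4288 -0.1846  0.3404] [ 3.870e-01 -3.117e+00 -1.000e-03]
[261.683687   185.64210065]
```

View pics/w1.png

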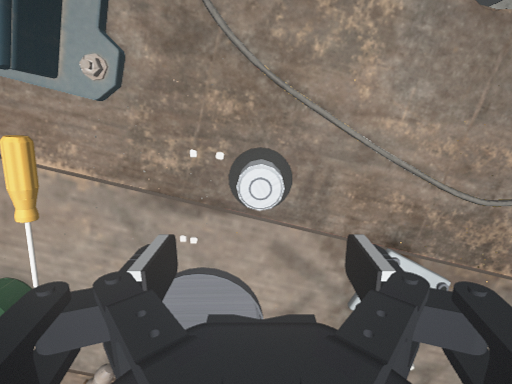

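The crown is centred at (260,188), within 2 px of where I expected it.

```bash
python3 - <<'E'
from h import *
import pickle;c=pickle.load(open("w1.pkl","rb"))
p=ray("wrist",260.3,187.5,.043,c);print(p);p[2]=.186;print(toolshift(p))
E
```

```text
[ 0.43114136 -0.18484781  0.043     ]
[ -2.2  -0.9 154.4]
```

Emit:
step_arm:
  commands:
    - [100,[-2,-1,50],0]
    - [100,[-2,-1,100],0]
    - [100,[-2,-1,140],0]
    - [100,[-2,-1,154],0]
    - [100,[-2,-1,154],0]
    - [40,[-2,-1,154],0]
    - [40,[-2,-1,154],0]
    - [40,[-2,-1,154],0]
    - [40,[-2,-1,154],0]
    - [40,[-2,-1,154],0]
    - [40,[-2,-1,154],0]
  squeeze: 60

```text
t: 3.9
tool_pos: [0.4321, -0.1856, 0.189]
tool_rot: [-0.391, 3.115, -0.002]
contact_force: [-1.2, 2.1, 7.1]
opening: 0.0451
grip_force: 60.6
```

Emit:
step_arm:
  commands:
    - [40,[0,0,-10],0]
    - [40,[0,0,-50],0]
    - [40,[0,0,-100],0]
    - [40,[0,0,-120],0]
    - [40,[0,0,-120],0]

```text
t: 4.53
tool_pos: [0.4316, -0.1854, 0.3093]
tool_rot: [-0.391, 3.113, -0.005]
contact_force: [0.2, 0.2, -1.6]
opening: 0.0457
grip_force: 62.0
```

```bash
python3 - <<'E'
from h import *
print(toolshift([.576,.015,.31]));o=monitor.get_obs();print(o["tool_pos"],o["contact_force"],o["opening"])
E
```

```text
[-189.4  158.5   -0.6]
[ 0.43162413 -0.18544238  0.3093192 ] [ 0.18767666  0.17428878 -1.63553609] 0.045663153199466636
```

Emit:
step_arm:
  commands:
    - [40,[-38,32,0],0]
    - [40,[-76,64,0],0]
    - [40,[-114,96,0],0]
    - [40,[-152,128,0],0]
    - [40,[-189,158,0],0]
    - [40,[-189,158,0],0]
    - [40,[-189,158,0],0]

```text
t: 5.4
tool_pos: [0.5745, 0.0147, 0.3048]
tool_rot: [0.392, -3.114, -0.0]
contact_force: [-0.8, -0.1, -1.4]
opening: 0.0455
grip_force: 62.1
```

```bash
python3 - <<'E'
from h import *
c=eyes.camera_info("wrist");im=eyes.get_image("wrist");cv2.imwrite("pics/w2.png",im[:,:,::-1])
import pickle;pickle.dump(c,open("w2.pkl","wb"))
o=monitor.get_obs();print(np.round(o["q"],3),np.round(o["tool_pos"],4),np.round(o["tool_rot"],3))
print(proj("wrist",[.526,.014,.064],c))
E
```

```text
[-0.105  0.016  1.821 -0.     1.307 -1.925] [0.5744 0.0142 0.3052] [ 0.39  -3.115 -0.   ]
[276.81521912 142.39970696]
```

View pics/w2.png

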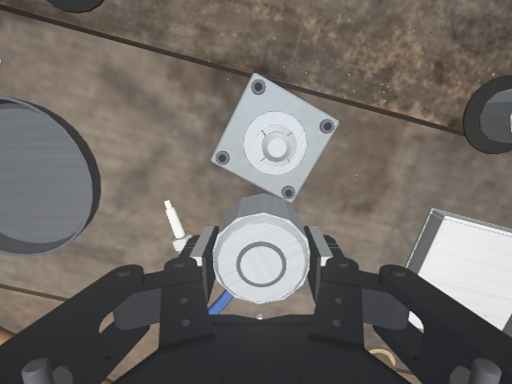

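The nose top shows at about (277,149), the shoulder at (275.5,143), and the held cap's crown at about (262,263).

```bash
python3 - <<'E'
from h import *
import pickle;c=pickle.load(open("w2.pkl","rb"))
o=monitor.get_obs()
for u,v,z in((277,149,.064),(275.5,143,.034),(274.5,139.3,.012),(262,263,o["tool_pos"][2]-.145)): print(np.round(ray("wrist",u,v,z,c),4))
p=ray("wrist",275.5,143,.034,c);p[2]=o["tool_pos"][2];print(o["tool_pos"],toolshift(p))
E
```

```text
[0.5306 0.0154 0.064 ]
[0.5289 0.0154 0.034 ]
[0.5276 0.0152 0.012 ]
[0.5724 0.0141 0.1602]
[0.57444896 0.01421318 0.30520891] [43.8 12.4  0.1]
```

Emit:
step_arm:
  commands:
    - [40,[22,6,0],0]
    - [40,[43,12,0],0]
    - [40,[43,12,25],0]
    - [40,[43,12,50],0]
    - [40,[43,12,55],0]
    - [40,[43,12,60],0]
    - [40,[43,12,63],0]
    - [40,[43,12,65],0]
    - [40,[43,12,65],0]

```text
t: 6.58
tool_pos: [0.5307, 0.0157, 0.242]
tool_rot: [-0.391, 3.117, -0.0]
contact_force: [-0.0, 0.1, -1.5]
opening: 0.0455
grip_force: 62.1
```

Emit:
step_arm:
  commands:
    - [40,[0,0,1],0]
    - [40,[0,0,2],0]
    - [40,[0,0,3],0]
    - [40,[0,0,4],0]
    - [40,[0,0,5],0]
    - [40,[0,0,5],0]

```text
t: 7.32
tool_pos: [0.5307, 0.0156, 0.2371]
tool_rot: [0.392, -3.117, 0.0]
contact_force: [-2.6, -1.7, 2.8]
opening: 0.0454
grip_force: 62.6
```

Emit:
step_arm:
  commands:
    - [40,[0,0,1],0]
    - [40,[0,0,2],0]
    - [40,[0,0,2],0]

```text
t: 7.7
tool_pos: [0.5309, 0.0156, 0.2361]
tool_rot: [0.392, -3.117, 0.001]
contact_force: [-4.7, -0.9, 8.3]
opening: 0.0449
grip_force: 63.3
```

Emit:
step_arm:
  commands:
    - [40,[0,0,0],-6]
    - [40,[0,0,0],-12]
    - [40,[0,0,0],-18]
    - [40,[0,0,0],-24]
    - [40,[0,0,0],-24]

```text
t: 8.32
tool_pos: [0.5305, 0.0157, 0.2343]
tool_rot: [-1.029, 2.968, 0.0]
contact_force: [0.1, -0.4, -2.5]
opening: 0.0452
grip_force: 62.1
```

Emit:
step_arm:
  commands:
    - [40,[0,0,1],0]
    - [40,[0,0,2],0]
    - [40,[0,0,3],0]
    - [40,[0,0,4],0]
    - [40,[0,0,4],0]

```text
t: 8.95
tool_pos: [0.5312, 0.0159, 0.2333]
tool_rot: [-1.03, 2.968, 0.001]
contact_force: [-6.8, 1.7, 13.3]
opening: 0.0456
grip_force: 63.7
```

Emit:
step_arm:
  commands:
    - [40,[0,0,-2.5],0]
    - [40,[0,0,-1.5],10]
    - [40,[0,0,-0.5],20]
    - [40,[0,0,0.5],30]
    - [40,[0,0,1.5],40]
    - [40,[0,0,2.5],50]
    - [40,[0,0,3.5],60]
    - [40,[0,0,4.5],70]
    - [40,[0,0,4.5],70]

```text
t: 10.07
tool_pos: [0.5309, 0.0153, 0.2267]
tool_rot: [0.855, 3.022, -0.001]
contact_force: [-2.0, -2.0, 3.6]
opening: 0.0451
grip_force: 62.6
```

```bash
python3 - <<'E'
from h import *
o=monitor.get_obs();print({k:np.round(v,3).tolist() for k,v in o.items()})
E
```

```text
{'t': 10.075, 'q': [-0.111, 0.012, 1.97, -0.001, 1.159, -1.13], 'dq': [0.002, -0.001, 0.002, 0.003, 0.002, -0.049], 'effort': [1.043, -31.024, -31.332, 0.574, -0.549, 0.262], 'tool_pos': [0.531, 0.015, 0.227], 'tool_rot': [0.855, 3.022, -0.001], 'contact_force': [-1.99, -1.971, 3.644], 'wrist_torque': [-0.406, 0.451, -0.059], 'grip_force': 62.638, 'opening': 0.045}
```

Emit:
step_arm:
  commands:
    - [40,[0,0,0.5],5]
    - [40,[0,0,1],10]
    - [40,[0,0,1.5],15]
    - [40,[0,0,2],20]
    - [40,[0,0,2.5],25]
    - [40,[0,0,3],30]
    - [40,[0,0,3],30]

```text
t: 10.95
tool_pos: [0.5308, 0.0153, 0.2237]
tool_rot: [1.606, 2.699, -0.001]
contact_force: [-1.6, -3.2, 5.7]
opening: 0.0454
grip_force: 62.8
```

```bash
python3 - <<'E'
from h import *
o=monitor.get_obs();print({k:np.round(o[k],3).tolist() for k in("q","tool_pos","tool_rot","contact_force","wrist_torque")})
E
```

```text
{'q': [-0.111, 0.016, 1.972, -0.001, 1.153, -0.608], 'tool_pos': [0.531, 0.015, 0.224], 'tool_rot': [1.606, 2.699, -0.001], 'contact_force': [-1.587, -3.242, 5.69], 'wrist_torque': [-0.626, 0.556, -0.045]}
```

Emit:
step_arm:
  commands:
    - [40,[0,0,0.5],5]
    - [40,[0,0,1],10]
    - [40,[0,0,1.5],15]
    - [40,[0,0,2],20]
    - [40,[0,0,2.5],25]
    - [40,[0,0,3],30]
    - [40,[0,0,3],30]

```text
t: 11.82
tool_pos: [0.5306, 0.0156, 0.22]
tool_rot: [2.25, 2.192, -0.0]
contact_force: [-1.1, -1.2, 1.1]
opening: 0.0456
grip_force: 62.5
```

```bash
python3 - <<'E'
from h import *
o=monitor.get_obs();print({k:np.round(o[k],3).tolist() for k in("q","tool_pos","tool_rot","contact_force","wrist_torque")})
E
```

```text
{'q': [-0.111, 0.021, 1.974, -0.0, 1.147, -0.085], 'tool_pos': [0.531, 0.016, 0.22], 'tool_rot': [2.25, 2.192, -0.0], 'contact_force': [-1.119, -1.186, 1.125], 'wrist_torque': [-0.351, 0.271, -0.032]}
```

Emit:
step_arm:
  commands:
    - [40,[0,0,0.5],5]
    - [40,[0,0,1],10]
    - [40,[0,0,1.5],15]
    - [40,[0,0,2],20]
    - [40,[0,0,2],20]

```text
t: 12.45
tool_pos: [0.5309, 0.0152, 0.22]
tool_rot: [2.596, 1.768, -0.003]
contact_force: [-7.9, -5.1, 13.2]
opening: 0.0454
grip_force: 63.5
```

```bash
python3 - <<'E'
from h import *
o=monitor.get_obs();print({k:np.round(o[k],3).tolist() for k in("q","tool_pos","tool_rot","contact_force","wrist_torque")})
E
```

```text
{'q': [-0.111, 0.022, 1.973, -0.002, 1.147, 0.265], 'tool_pos': [0.531, 0.015, 0.22], 'tool_rot': [2.596, 1.768, -0.003], 'contact_force': [-7.924, -5.144, 13.233], 'wrist_torque': [-0.744, 1.287, -0.096]}
```

Emit:
step_arm:
  commands:
    - [40,[0,0,0.5],5]
    - [40,[0,0,1],10]
    - [40,[0,0,1],15]
    - [40,[0,0,1],20]
    - [40,[0,0,1],20]

```text
t: 13.08
tool_pos: [0.5307, 0.0151, 0.2197]
tool_rot: [2.861, 1.294, -0.007]
contact_force: [-12.6, -4.7, 19.8]
opening: 0.0453
grip_force: 64.5
```

```bash
python3 - <<'E'
from h import *
o=monitor.get_obs();print({k:np.round(o[k],3).tolist() for k in("q","tool_pos","tool_rot","contact_force","wrist_torque")})
c=eyes.camera_info("wrist");im=eyes.get_image("wrist");cv2.imwrite("pics/w3.png",im[:,:,::-1])
a=eyes.get_image("side");cv2.imwrite("pics/s3.png",cv2.resize(a[150:250,210:310,::-1],None,fx=5,fy=5,interpolation=cv2.INTER_CUBIC))
E
```

```text
{'q': [-0.111, 0.023, 1.973, -0.004, 1.149, 0.612], 'tool_pos': [0.531, 0.015, 0.22], 'tool_rot': [2.861, 1.294, -0.007], 'contact_force': [-12.573, -4.743, 19.788], 'wrist_torque': [-0.849, 2.099, 0.677]}
```

View pics/w3.png

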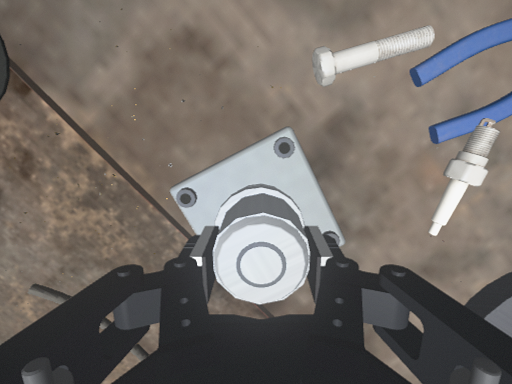

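The rim is down on the shoulder with no post visible between them. The cap stopped at tool z 0.220, about 14 mm below where it met the thread at about 15 mm, and the torque is now rising. So the cap from this pad, at y=-0.18, is the sound one. Now I'll unscrew it.

Emit:
step_arm:
  commands:
    - [40,[0,0,-2],0]
    - [40,[0,0,-2.5],-10]
    - [40,[0,0,-3.5],-20]
    - [40,[0,0,-4.5],-30]
    - [40,[0,0,-5.5],-40]
    - [40,[0,0,-6.5],-50]
    - [40,[0,0,-7.5],-60]
    - [40,[0,0,-7.5],-60]

```text
t: 14.18
tool_pos: [0.5302, 0.0159, 0.2238]
tool_rot: [-1.839, -2.546, -0.0]
contact_force: [-0.4, -0.9, -1.8]
opening: 0.0454
grip_force: 62.1
```

Emit:
step_arm:
  commands:
    - [40,[0,0,-1],-10]
    - [40,[0,0,-2],-20]
    - [40,[0,0,-3],-30]
    - [40,[0,0,-4],-40]
    - [40,[0,0,-5],-50]
    - [40,[0,0,-6],-60]
    - [40,[0,0,-7],-70]
    - [40,[0,0,-8],-80]
    - [40,[0,0,-9],-90]
    - [40,[0,0,-10],-100]
    - [40,[0,0,-10],-100]

```text
t: 15.55
tool_pos: [0.5305, 0.0158, 0.2343]
tool_rot: [-0.764, 3.047, 0.001]
contact_force: [-0.5, 0.2, -2.3]
opening: 0.045
grip_force: 62.1
```

Emit:
step_arm:
  commands:
    - [40,[0,0,-1],-10]
    - [40,[0,0,-2],-14]
    - [40,[0,0,-3],-14]
    - [40,[0,0,-4],-14]
    - [40,[0,0,-4],-14]

```text
t: 16.18
tool_pos: [0.5306, 0.0157, 0.2388]
tool_rot: [-1.132, 2.93, -0.0]
contact_force: [0.6, 0.2, -2.6]
opening: 0.0453
grip_force: 62.1
```

Free. I'll keep lifting gently.

Emit:
step_arm:
  commands:
    - [40,[0,0,-2],0]
    - [40,[0,0,-4],0]
    - [40,[0,0,-6],0]
    - [40,[0,0,-10],0]
    - [40,[0,0,-20],0]
    - [40,[0,0,-50],0]
    - [40,[0,0,-50],0]

```text
t: 17.05
tool_pos: [0.5319, 0.0156, 0.2922]
tool_rot: [-1.132, 2.924, -0.005]
contact_force: [0.5, -0.9, -2.1]
opening: 0.0452
grip_force: 62.2
```

```bash
python3 - <<'E'
from h import *
o=monitor.get_obs();print(np.round(o["q"],3),o["tool_pos"],o["contact_force"]);print(toolshift([.6255,.261,.289]))
E
```

```text
[-0.111 -0.074  1.933 -0.     1.276 -2.42 ] [0.5318529  0.01555222 0.29216236] [ 0.46751413 -0.85886499 -2.08785199]
[-234.5  118.5    3.6]
```

Emit:
step_arm:
  commands:
    - [40,[-40,20,0],0]
    - [40,[-80,40,0],0]
    - [40,[-120,60,0],0]
    - [40,[-160,80,0],0]
    - [40,[-200,100,0],0]
    - [40,[-234,118,0],0]
    - [40,[-234,118,40],0]
    - [40,[-234,118,80],0]
    - [40,[-234,118,97],0]
    - [40,[-234,118,97],0]

```text
t: 18.3
tool_pos: [0.6242, 0.2604, 0.1915]
tool_rot: [1.134, -2.929, -0.0]
contact_force: [1.1, 0.6, -2.1]
opening: 0.0451
grip_force: 62.3
```

Emit:
step_arm:
  commands:
    - [40,[0,0,1],0]
    - [40,[0,0,2],0]
    - [40,[0,0,3],0]
    - [40,[0,0,3],0]

```text
t: 18.8
tool_pos: [0.6244, 0.2604, 0.19]
tool_rot: [-1.134, 2.93, -0.0]
contact_force: [-4.1, -1.3, 5.0]
opening: 0.0453
grip_force: 62.9
```

Emit:
step_arm:
  commands:
    - [70,[0,0,-0.5],0]
    - [75,[0,0,-0.5],0]
    - [80,[0,0,-0.5],0]
    - [80,[0,0,-0.5],0]
    - [80,[0,0,-10],0]
    - [80,[0,0,-40],0]
    - [100,[0,0,-90],0]
    - [100,[0,0,-140],0]
    - [100,[0,0,-140],0]

```text
t: 19.92
tool_pos: [0.6258, 0.261, 0.3367]
tool_rot: [-1.129, 2.918, -0.002]
contact_force: [0.7, 0.1, 0.6]
opening: 0.0853
grip_force: 0.0
```

```bash
python3 - <<'E'
from h import *
o=monitor.get_obs();print(np.round(o["q"],3),o["tool_pos"],o["contact_force"]);print(toolshift([.455,.217,.33]))
c=eyes.camera_info("wrist");im=eyes.get_image("wrist");cv2.imwrite("pics/w4.png",im[:,:,::-1])
print(proj("wrist",[.624,.26,.044],c),proj("wrist",[.452,.217,.044],c))
E
```

```text
[ 0.285  0.219  1.546  0.     1.364 -2.024] [0.62578334 0.26097212 0.3366652 ] [0.67284824 0.13178669 0.55435671]
[156.   82.5   4.5]
[263.75850664 181.27511937] [369.49159244  -8.25154327]
```

View pics/w4.png

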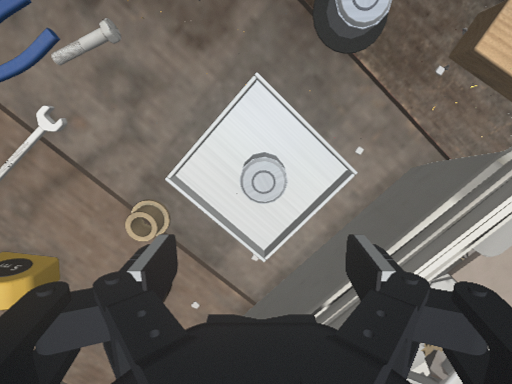

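The sound cap stands mouth down near the tray's centre, at about (264,181). The other cap is at the top edge, near (363,3).

Emit:
step_arm:
  commands:
    - [100,[39,20,1],8]
    - [100,[78,41,2],16]
    - [100,[117,62,3],24]
    - [100,[156,82,4],30]
    - [100,[156,82,4],30]
    - [100,[156,82,4],30]

```text
t: 20.72
tool_pos: [0.4538, 0.2161, 0.3242]
tool_rot: [0.338, -3.123, 0.0]
contact_force: [-0.2, -0.3, 0.8]
opening: 0.0854
grip_force: 0.0
```

```bash
python3 - <<'E'
from h import *
import pickle
o=monitor.get_obs();c=eyes.camera_info("wrist");im=eyes.get_image("wrist");cv2.imwrite("pics/w5.png",im[:,:,::-1]);pickle.dump(c,open("w5.pkl","wb"))
print(np.round(o["q"],3),o["tool_pos"],proj("wrist",[.452,.217,.043],c))
E
```

```text
[ 0.296 -0.181  1.973 -0.     1.35  -1.49 ] [0.45382952 0.21610495 0.32419647] [262.78709248 187.69534399]
```

View pics/w5.png

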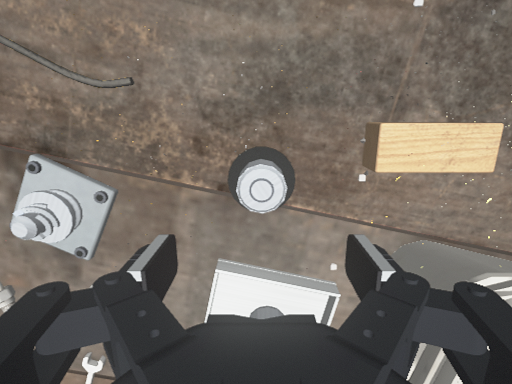

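The crown is at (261.5,189), as predicted. The wood block and tray are both clear of the fingers.

Emit:
step_arm:
  commands:
    - [100,[0,1,50],0]
    - [100,[0,1,100],0]
    - [100,[0,1,125],0]
    - [100,[0,1,135],0]
    - [100,[0,1,135],0]
    - [40,[0,1,135],0]
    - [40,[0,1,135],0]
    - [40,[0,1,135],0]
    - [40,[0,1,135],0]
    - [40,[0,1,135],0]
    - [40,[0,1,135],0]
  squeeze: 60

```text
t: 22.15
tool_pos: [0.4542, 0.2173, 0.1916]
tool_rot: [-0.337, 3.121, 0.0]
contact_force: [-1.8, -0.2, 5.6]
opening: 0.0449
grip_force: 60.8
```

Emit:
step_arm:
  commands:
    - [40,[0,0,-10],0]
    - [40,[0,0,-50],0]
    - [40,[0,0,-100],0]
    - [40,[0,0,-130],0]
    - [40,[0,0,-130],0]

```text
t: 22.78
tool_pos: [0.4542, 0.2173, 0.3233]
tool_rot: [-0.336, 3.117, 0.002]
contact_force: [1.0, -0.7, -1.7]
opening: 0.0451
grip_force: 61.8
```

```bash
python3 - <<'E'
from h import *
o=monitor.get_obs();print(np.round(o["q"],3),o["tool_pos"],o["opening"],toolshift([.623,-.209,.3]))
E
```

```text
[ 0.298 -0.18   1.974  0.     1.341 -1.487] [0.45419393 0.21733685 0.32328484] 0.04514029685524332 [ -73.8 -452.6   23.5]
```

Emit:
step_arm:
  commands:
    - [40,[-8,-46,0],0]
    - [40,[-16,-96,0],0]
    - [40,[-24,-147,0],0]
    - [40,[-32,-198,0],0]
    - [40,[-40,-249,0],0]
    - [40,[-49,-300,0],0]
    - [40,[-57,-351,0],0]
    - [40,[-65,-402,0],0]
    - [40,[-74,-453,0],0]
    - [40,[-74,-453,0],0]
    - [40,[-74,-453,0],0]

```text
t: 24.15
tool_pos: [0.6217, -0.2094, 0.3173]
tool_rot: [0.336, -3.12, -0.004]
contact_force: [-0.5, 0.9, -1.6]
opening: 0.0453
grip_force: 62.0
```

Emit:
step_arm:
  commands:
    - [40,[0,0,50],0]
    - [40,[0,0,90],0]
    - [40,[0,0,115],0]
    - [40,[0,0,124],0]
    - [40,[0,0,124],0]

```text
t: 24.78
tool_pos: [0.6222, -0.2089, 0.1957]
tool_rot: [0.339, -3.123, -0.0]
contact_force: [0.0, 1.3, -0.8]
opening: 0.0448
grip_force: 62.1
```

Emit:
step_arm:
  commands:
    - [40,[0,0,1],0]
    - [40,[0,0,2],0]
    - [40,[0,0,3],0]
    - [40,[0,0,3.5],0]
    - [40,[0,0,3.5],0]

```text
t: 25.4
tool_pos: [0.6225, -0.2099, 0.1927]
tool_rot: [-0.337, 3.123, -0.0]
contact_force: [-1.5, -0.4, 1.3]
opening: 0.0449
grip_force: 62.3
```

Light contact at the expected height, so I'll release and rise.

Emit:
step_arm:
  commands:
    - [70,[0,0,0.5],0]
    - [75,[0,0,0.5],0]
    - [80,[0,0,0.5],0]
    - [80,[0,0,0.5],0]
    - [80,[0,0,-10],0]
    - [80,[0,0,-40],0]
    - [80,[0,0,-90],0]
    - [80,[0,0,-140],0]
    - [80,[0,0,-140],0]
    - [80,[0,0,-140],0]

```text
t: 26.65
tool_pos: [0.6222, -0.2097, 0.3326]
tool_rot: [-0.337, 3.123, -0.0]
contact_force: [-0.7, -0.1, -0.7]
opening: 0.0684
grip_force: 0.0
```

```bash
python3 - <<'E'
from h import *
o=monitor.get_obs();print(o["t"],o["tool_pos"],o["contact_force"])
w=eyes.get_image("wrist")[:,:,::-1];s=eyes.get_image("side")[140:280,190:360,::-1]
s=cv2.resize(s,(0,0),fx=384/140/1.66,fy=384/140/1.66);h=np.zeros((384,s.shape[1],3),np.uint8);h[:s.shape[0]]=s
cv2.imwrite("pics/end.png",np.hstack([w,h]))
E
```

```text
26.65 [ 0.62218724 -0.20966758  0.33256444] [-0.68496842 -0.08380001 -0.73316951]
```

View pics/end.png

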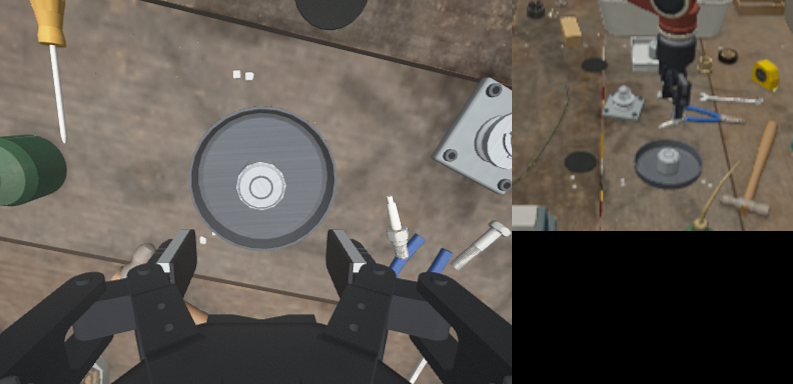

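The second cap stands in the dish at about (261,186) and the first is in the tray. When the first cap touched the tray floor (4 mm high), the tool was at 0.190. That puts the rim 0.186 below the tool, so at the stop on the gauge (tool z 0.220) the rim was at 0.034, exactly shoulder height. The first cap is confirmed sound.

```bash
python3 -c "
from station import finish_job
print(finish_job())"
```

```text
the job is handed in; nothing more can be done
None
```

The job is handed in at about 27 s: the cap from the pad at y = -0.18 turned fully home on the gauge, so it's the sound one and stands mouth down in the square tray; the other, shallow by elimination, stands mouth down in the round dish.

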